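# Unlock the tin carrier and take out the full tin

## Robot

A 6-joint arm with a two-finger parallel gripper is mounted at the origin on the work surface. World frame = base frame: x ahead of the robot, y to its left, z up, the work surface at z = 0. Lengths are in m, angles in rad, forces in N, time in s.
With the tool pointing down it reaches from about 0.3 to 0.875 m from the base axis. Payload 6.4 kg.
Tool frame: the origin (TCP) lies on the centre line of the jaws, within the pads' length; the fingertips stand 17 mm ahead of it and the grasp point (between the pads) lies 2 mm behind it; z points along the fingers, y is the direction in which the jaws open and shut (so a half turn about z gives the same grasp; the last joint's range is limited). The gripper opens to 85 mm and grips with 20 to 120 N. Pads are 22 mm wide; open, the fingers measure 114 mm over their backs; the gripper's body (76 mm by 85 mm) begins 54 mm behind the grasp point. The pads swing forward as they close: fully open they stand 13 mm farther back than shut.
Start: joints at [-1.519, 0.181, 1.607, -0, 1.354, -0.206], TCP at [0.147, -0.556, 0.217] pointing down, gripper open.
Joint ranges: [-2.99, 2.99], [-0.89, 2.07], [0.3, 2.58], [-1.14, 4.28], [0, 2.63], [-3.12, 3.12]. Speed limits (rad/s): [2.57, 2.57, 3.01, 3.14, 3.14, 3.14].

## Interface

Orientations are given as a unit quaternion [w, x, y, z].
In Python, from bench import telemetry, imaging, job gives the robot as it stands.
- The arm moves only by the tool arm_command, never from a script. Its argument "targets" is a list of rows, each a list of 3 entries, a list of its own where there are three numbers: the finger opening in mm, from 0 to 85.4, then the shift along the tool's x, y, z in mm, then the turn, a rotation vector about the tool's x, y, z in degrees. A call has 1 to 8 rows; each row is the pose to reach, as a shift and turn from the pose commanded when the call began, along the tool's axes at that moment; what a row does not reach only later rows make up. A row lasts 1/8 s, in which the tool goes at most 62.5 mm and 10.7 degrees, less where a joint would pass 70% of its speed; a pose out of reach is approached as far as the arm can. A call with a gripper value outside its range is refused whole. The fingers move at their own pace and stop on an object; "newtons" is the grip in N (left out, the last holds). Time passes only in rows, so rows that repeat a pose let the fingers close. It gives the time, the measured TCP pose, the force and the opening at its end, in the units of the state.
- telemetry.observe(): the state, without advancing time (a new reading comes with each control period).
- imaging.snapshot(name): name is "scene" or "top"; returns a dict with "frame" (384x512x3 uint8, red, green, blue), "K" (3x3 intrinsics, pixels), "R" (3x3) and "t" (3): a world point X has camera coordinates R X + t. Camera axes: x right, y down, z forward; pixel columns grow to the right and rows downward; lengths in m; the calibration is good to about 2 mm. A picture is of the moment at which its call begins. There is no depth.
- job.close_job(): hands the job in, once; it reports no verdict.
The state is a dict: "t": time; "joint_positions": joint angles; "qvel": joint speeds; "joint_torque": joint torques, N m; "position": TCP position; "eef_rot": TCP orientation; "wrist_force": force on the tool from outside, world axes, zero at the start; "ft_torque": the same for the moment, N m; "width": finger opening in m.
Only numpy, scipy, OpenCV 4.12 (cv2) and the standard library are available. Lean on these libraries where they do the work, as an engineer would, in place of code of your own. Each camera call takes 0.05 s, during which the arm holds its last target.

## Task

Unlock the tin carrier: pull its knob up, turn it either way until its three arms lie midway between the tins, and push it fully home again. Then lift the identical tins in turn to find the single heavy one (full of hooks) and set it gently upright, well inside the wooden tray; the two light tins must end upright in the bays they came from. Leave everything else on the slab where it is.

Things in the scene. Friction and masses are not known exactly. Their poses are not given: they have to be found in the camera images.
- carrier: grey round plastic carrier, fixed to the slab: base disc 270 mm across, 10 mm thick, origin at the centre of its underside, z up. Three bays centred 95 mm from its axis at 0, 120 and 240 degrees anticlockwise from its x axis, with rails 8 mm above the base that leave a tin 4 to 5 mm of play each way. A steel post in the middle carries the locking knob.
- knob_grip (a point): centre of the black round fluted knob, 38 mm across, 40 mm high, axis vertical: on the axis, 20 mm below its top, 118 mm above the slab when home. Under the knob are three flat aluminium arms (5 mm thick, 18 mm wide, 120 degrees apart, reaching 115 mm from the axis, one along this point's x axis) that turn and rise with it; locked, each lies 3 mm over a tin and holds it in.
- pull (a joint): how far the knob and arms are pulled up, m: 0 fully home, 0.020 upper stop. About 6 N lifts it, 3 N pushes it down; it stays where left. It turns freely only when up by more than 0.012: a pin under it drops into notches, only with the arms over the tins or midway between them (within 6 degrees); elsewhere the knob stops about 0.010 short of home.
- latch (a joint): turn of the knob and its arms in the carrier's frame, rad, anticlockwise from above positive: 0 locked (arms over the tins), +1.047 or -1.047 open (arms midway between the tins); stops at +-1.3. Turns with light friction (0.04 N m) and stays where left.
- tin_1_mid (a point): unmarked closed steel box tin, 60 x 48 x 80 mm high, one of three that look identical, in the carrier's bay on the carrier's x axis. This point is its centre, 40 mm above its underside; x along its 60 mm length (away from the knob), y across its 48 mm width, z up. Hidden contents: full (0.55 to 0.75 kg in all) or nearly empty (0.15 kg in all); the filling may shift 2 mm inside.
- tin_2_mid (a point): unmarked closed steel box tin, 60 x 48 x 80 mm high, one of three that look identical, in the carrier's bay 120 degrees anticlockwise from the carrier's x axis. This point is its centre, 40 mm above its underside; x along its 60 mm length (away from the knob), y across its 48 mm width, z up. Hidden contents: full (0.55 to 0.75 kg in all) or nearly empty (0.15 kg in all); the filling may shift 2 mm inside.
- tin_3_mid (a point): unmarked closed steel box tin, 60 x 48 x 80 mm high, one of three that look identical, in the carrier's bay 240 degrees anticlockwise from the carrier's x axis. This point is its centre, 40 mm above its underside; x along its 60 mm length (away from the knob), y across its 48 mm width, z up. Hidden contents: full (0.55 to 0.75 kg in all) or nearly empty (0.15 kg in all); the filling may shift 2 mm inside.
- tray: shallow square wooden tray, fixed to the slab, 150 mm x 150 mm outside, walls 8 mm thick and 18 mm high, floor 8 mm thick; origin at the centre of its underside, x and y along its sides, z up.
- brush_grip (a point): bystander: wooden-handled scrubbing brush lying on the slab; this point is on its handle.
- twist_tin: bystander: round steel tin with a twist cap, 72 mm across, 112 mm high; origin at the centre of its underside.
- mug: bystander: white mug, 80 mm across, 95 mm high; origin at the centre of its underside.
- soap: bystander: cream bar of soap, 75 x 50 x 28 mm; origin at the centre of its underside.
- softener: bystander: white plastic bottle, 72 mm across, 170 mm high; origin at the centre of its underside.

How it is judged:
By the outcome, as a careful person would: the job done as asked, in the order asked, and still so for the second after the job is handed in, with the robot touching nothing.
It also fails if it takes over 72 s, if anything falls off the work surface, if the arm or the gripper's body presses on something with over 40 N, if the wrist force passes 120 N, or if a joint passes its speed limit or range.

## Working session

There is one attempt and no reset: what is moved stays moved. The work goes in short steps, Python scripts to look and compute and a tool call to move; the robot and the scene stay as the last step left them, time stands still between calls to the robot, and variables do not carry over. Pictures are saved under pics/ and viewed, and the job is handed in when it is done.

Besides the shell and the picture viewer there is one more tool, called after "Request:" as name(argument=value, ...) on one line, values as JSON. arm_command: Moves the arm, as the interface text tells. Its arguments: {"type":"object","properties":{"targets":{"type":"array"},"newtons":{"type":"number"}},"required":["targets"]}

```bash
ls; mkdir -p pics; cat > h.py <<'E'
import numpy as np,cv2,json
from bench import telemetry,imaging,job
def snap(n,f):
    s=imaging.snapshot(n); np.savez(f'pics/{f}.npz',**{k:np.array(v) for k,v in s.items()})
    cv2.imwrite(f'pics/{f}.png',s['frame'][:,:,::-1]); return s
def load(f): return np.load(f'pics/{f}.npz')
def proj(s,X):
    c=s['R']@np.array(X,float)+s['t']; p=s['K']@c; return p[:2]/p[2]
def unproj(s,u,v,z):
    d=np.linalg.solve(s['K'],[u,v,1.]); d=s['R'].T@d; o=-s['R'].T@s['t']
    return o+d*(z-o[2])/d[2]
def crop(f,x0,y0,x1,y1,k,out):
    im=cv2.imread(f'pics/{f}.png')[y0:y1,x0:x1]; cv2.imwrite(f'pics/{out}.png',cv2.resize(im,None,fx=k,fy=k,interpolation=cv2.INTER_CUBIC))
E
python3 - <<'E'
from h import *
a=snap('scene','s0');b=snap('top','t0')
for s in(a,b): print(s['K'],s['R'],s['t'])
print(telemetry.observe())
E
```

```text
pics
[[495.75040616   0.         252.69034766]
 [  0.         495.75040616 191.73738736]
 [  0.           0.           1.        ]] [[-0.28857667  0.95731987  0.01619138]
 [ 0.70022926  0.22255168 -0.67834337]
 [-0.65299501 -0.18441639 -0.73456661]] [ 0.24827592 -0.3400852   1.96533883]
[[363.56428179   0.         259.50208781]
 [  0.         363.56428179 192.3676044 ]
 [  0.           0.           1.        ]] [[ 0.01446725 -0.99938896 -0.03181841]
 [-0.99118705 -0.01014334 -0.13208083]
 [ 0.13167738  0.03344884 -0.99072814]] [-0.05164892  0.60642122  0.94020283]
{'t': 0.1, 'joint_positions': array([-1.51931131e+00,  1.81452911e-01,  1.60791937e+00, -3.25399513e-06,
        1.35379270e+00, -2.06290806e-01]), 'qvel': array([-5.49131085e-05, -1.82624718e-03, -4.80223314e-04,  9.54171300e-04,
        1.10657900e-03,  1.13209378e-03]), 'joint_torque': array([ 4.56928565e-04, -4.45877516e+01, -3.52238166e+01, -3.79217081e-04,
        4.13528745e-03, -9.45849798e-07]), 'position': array([ 0.14657866, -0.55546505,  0.21637655]), 'eef_rot': array([-7.83937125e-04,  9.91705093e-01,  1.28531669e-01,  5.92071378e-05]), 'wrist_force': array([0.2646466 , 0.36507896, 0.2328859 ]), 'ft_torque': array([ 0.06288411, -0.03885309, -0.05730348]), 'width': 0.08499191611834396}
```

View pics/s0.png

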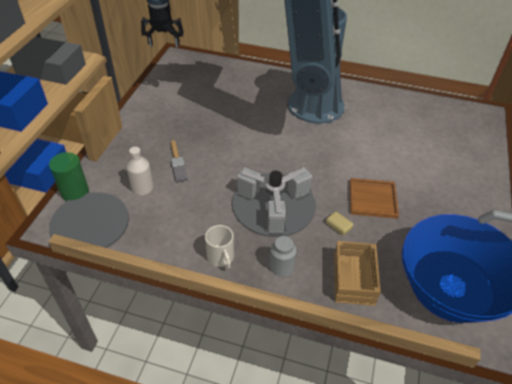

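View pics/t0.png

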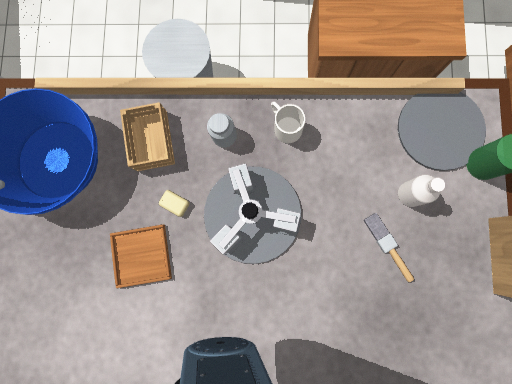

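```bash
python3 - <<'E'
from h import *
crop('t0',195,155,310,270,6,'t0c'); crop('t0',100,185,195,295,5,'t0t'); crop('s0',220,155,330,245,6,'s0c')
s=load('t0')
print(unproj(s,252,214,.01),unproj(s,250,211,.138),unproj(s,141,256,.018))
E
```

```text
[ 0.55056867 -0.02333979  0.01      ] [ 0.54844798 -0.0252556   0.138     ] [0.43203595 0.27639596 0.018     ]
```

View pics/t0c.png

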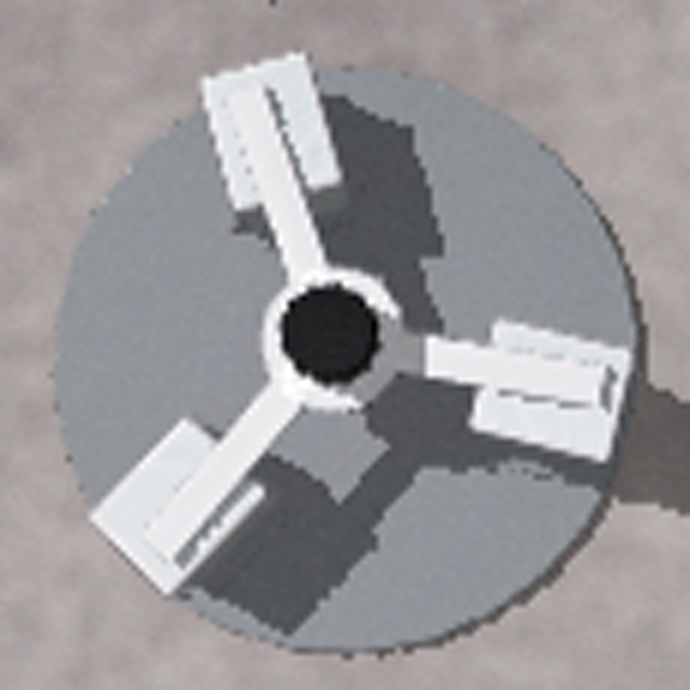

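View pics/s0c.png

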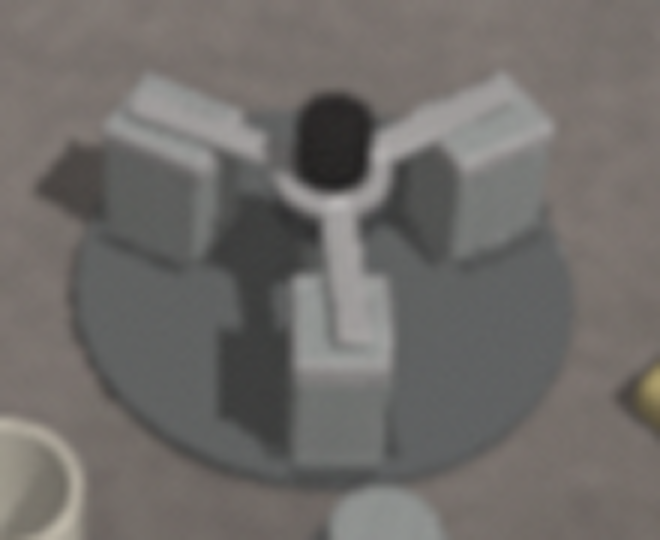

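View pics/t0t.png

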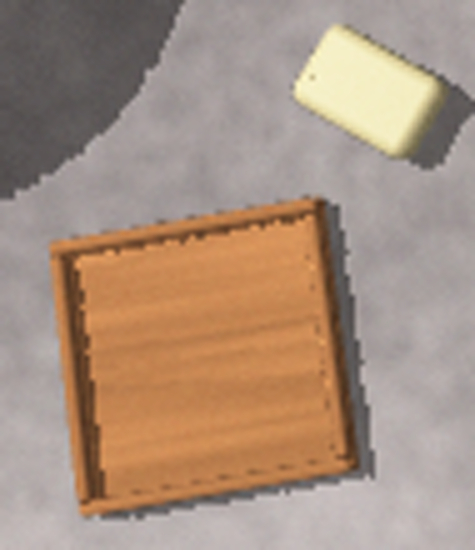

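```bash
cat > fit.py <<'E'
from h import *
from scipy.optimize import least_squares
T=load('t0');S=load('s0')
o=lambda p,x0,y0,k=6:np.array([(p[0]+.5)/k-.5+x0,(p[1]+.5)/k-.5+y0])
ct=lambda *p:[(T,o(q,195,155)) for q in p]; cs=lambda *p:[(S,o(q,220,155)) for q in p]
obs={'A':ct((203,80),(303,53),(340,185),(238,210))+cs((293,360),(392,370)),
'B':ct((497,320),(632,348),(604,462),(471,424))+cs((107,118),(215,155),(150,75)),
'C':ct((185,420),(92,517),(170,596))+cs((455,150),(553,125),(508,73))}
c0=np.array([.549,-.025]);init={}
def rect(p,l=.06,w=.048,z=.09):
    c,s=np.cos(p[2]),np.sin(p[2])
    return [np.array([p[0]+c*a-s*b,p[1]+s*a+c*b,z]) for a in(-l/2,l/2) for b in(-w/2,w/2)]
for k,u in dict(A=(265,132),B=(550,390),C=(178,510)).items():
    q=o(u,195,155);X=unproj(T,*q,.09);d=X[:2]-c0
    p0=[X[0],X[1],np.arctan2(d[1],d[0])]
    def r(p):
        R=rect(p);out=[]
        for s,v in obs[k]:
            P=[proj(s,x) for x in R];j=np.argmin([np.linalg.norm(a-v) for a in P]);out+=list(P[j]-v)
        return out
    f=least_squares(r,p0); init[k]=f.x
    print(k,f.x.round(4),np.degrees(f.x[2]).round(1),np.round(f.fun,1).tolist())
kt=o((330,333),195,155);ks=o((337,121),220,155)
f=least_squares(lambda p:np.r_[proj(T,[*p,.138])-kt,proj(S,[*p,.138])-ks],c0)
print('knob',f.x,f.fun, unproj(T,*kt,.138),unproj(S,*ks,.138))
A=np.mean([init[k][:2] for k in init],0);print('mean tins',A)
for k in init:
    d=init[k][:2]-f.x;print(k,np.degrees(np.arctan2(d[1],d[0])),np.linalg.norm(d))
# disc
pts=[o(q,195,155) for q in[(54,340),(638,330),(345,66),(370,657),(120,170),(600,220),(600,510),(70,430)]]
f=least_squares(lambda p:[np.hypot(*(unproj(T,*q,.01)[:2]-p))-.135 for q in pts],c0);print('disc',f.x,f.fun)
# tray
o2=lambda p:o(p,100,185,5)
tp=[o2(p) for p in[(52,242),(320,198),(356,468),(84,516)]]
def r(p):
    P=[proj(T,x) for x in rect(p,.15,.15,.018)]
    return np.ravel([P[np.argmin([np.linalg.norm(a-v) for a in P])]-v for v in tp])
f=least_squares(r,[.432,.276,.12]);print('tray',f.x,f.fun.round(1))
E
python3 fit.py
```

```text
A [0.6405 0.0058 0.2741] 15.7 [-0.6, 0.1, 0.7, -0.2, 0.4, -0.0, -0.7, 0.6, -0.1, 1.0, -0.3, -0.3]
B [ 0.5309 -0.1137 -1.785 ] -102.3 [-0.9, 0.1, -0.2, 0.7, 0.3, 0.4, -0.8, 1.3, -0.6, 1.6, -2.0, 2.2, -0.2, -0.5]
C [0.4794 0.0404 2.3577] 135.1 [1.2, -0.2, -0.5, 0.4, -0.4, 1.0, 0.3, 2.4, 0.1, 0.3, -0.5, -0.5]
knob [ 0.55105374 -0.023383  ] [-0.34062718 -0.17269638 -0.34861341 -0.44306954] [ 0.55064677 -0.02421166  0.138     ] [ 0.55256353 -0.02188121  0.138     ]
mean tins [ 0.55026846 -0.02251144]
A 18.061979114858723 0.09411136503786072
B -102.59425928587446 0.09256644814099578
C 138.32635853337914 0.09591865141201815
disc [ 0.55095446 -0.02396683] [ 0.00016546 -0.00056207  0.00058257  0.00150422  0.00178191 -0.00219857
  0.00025611 -0.00383274]
tray [0.43330935 0.27882116 0.18348132] [-0.  -0.1  0.  -0.6  0.2  0.5 -0.2  0.3]
```

```bash
cat >> h.py <<'E'
from scipy.spatial.transform import Rotation as Ro
def plan(x,y,z,yaw=None,o=None):
    o=o or telemetry.observe(); q=o['eef_rot'];R=Ro.from_quat([q[1],q[2],q[3],q[0]]).as_matrix()
    ya=np.degrees(np.arctan2(R[1,0],R[0,0]))
    d=R.T@(np.array([x,y,z])-o['position'])*1000
    rv=None
    if yaw is not None:
        c,s=np.cos(np.radians(yaw)),np.sin(np.radians(yaw))
        G=np.array([[c,s,0],[s,-c,0],[0,0,-1.]]); rv=np.degrees(Ro.from_matrix(R.T@G).as_rotvec()).round(2)
    print('t',o['t'],'pos',o['position'].round(4),'yaw',ya.round(2),'tilt',np.round(R[:2,2],4),'w',round(o['width'],4),'F',o['wrist_force'].round(2),'shift',d.round(1),'turn',rv)
E
python3 - <<'E'
from h import *
T=load('t0')
print('twist',unproj(T,219,120,.112),'mug',unproj(T,290,120,.095),'soap',unproj(T,174,204,.028))
plan(.551,-.0236,.217,18)
plan(.551,-.0236,.120,18)
E
```

```text
twist [0.78393494 0.06026976 0.112     ] mug [ 0.79039672 -0.12267265  0.095     ] soap [0.57404118 0.18974063 0.028     ]
t 0.1 pos [ 0.1466 -0.5555  0.2164] yaw 14.77 tilt [-0.0001  0.0016] w 0.085 F [0.26 0.37 0.23] shift [ 5.266e+02 -4.112e+02  2.000e-01] turn [-0.09 -0.02 -3.23]
t 0.1 pos [ 0.1466 -0.5555  0.2164] yaw 14.77 tilt [-0.0001  0.0016] w 0.085 F [0.26 0.37 0.23] shift [ 526.6 -411.    97.2] turn [-0.09 -0.02 -3.23]
```

Request:
arm_command(targets=[[60, [59, -46, 0], [0, 0, 0]], [60, [107, -83, 0], [0, 0, 0]], [60, [155, -120, 0], [0, 0, 0]], [60, [203, -157, 0], [0, 0, 0]], [60, [251, -195, 0], [0, 0, 0]], [60, [299, -233, 0], [0, 0, 0]], [60, [347, -270, 0], [0, 0, -2]], [60, [395, -308, 0], [0, 0, -3]]], newtons=30)

```text
t: 1.1
position: [0.4504, -0.1563, 0.2172]
eef_rot: [0.0, 0.988, 0.155, 0.0]
wrist_force: [0.5, -1.7, 0.3]
width: 0.0601
```

```bash
python3 - <<'E'
from h import *
plan(.551,-.0236,.160,18)
E
```

```text
t 1.1 pos [ 0.4504 -0.1563  0.2172] yaw 17.81 tilt [ 0.0003 -0.0003] w 0.0601 F [ 0.53 -1.69  0.29] shift [136.4 -95.6  57.2] turn [ 0.02 -0.01 -0.19]
```

Request:
arm_command(targets=[[60, [50, -34, 0], [0, 0, 0]], [60, [95, -66, 0], [0, 0, 0]], [60, [125, -88, 20], [0, 0, 0]], [60, [135, -95, 45], [0, 0, 0]], [60, [135, -95, 57], [0, 0, 0]], [60, [135, -95, 57], [0, 0, 0]]])

```text
t: 1.85
position: [0.5479, -0.0268, 0.1591]
eef_rot: [-0.0, 0.988, 0.154, -0.001]
wrist_force: [-0.0, 0.3, 0.5]
width: 0.0604
```

```bash
python3 - <<'E'
from h import *
plan(.551,-.0236,.120,18)
snap('scene','s1');snap('top','t1')
crop('s1',220,120,330,245,5,'s1c')
E
```

```text
t 1.85 pos [ 0.5479 -0.0268  0.1591] yaw 17.75 tilt [-0.0027  0.0005] w 0.0604 F [-0.04  0.27  0.54] shift [ 4.  -2.  39.1] turn [-0.07  0.14 -0.25]
```

View pics/s1c.png

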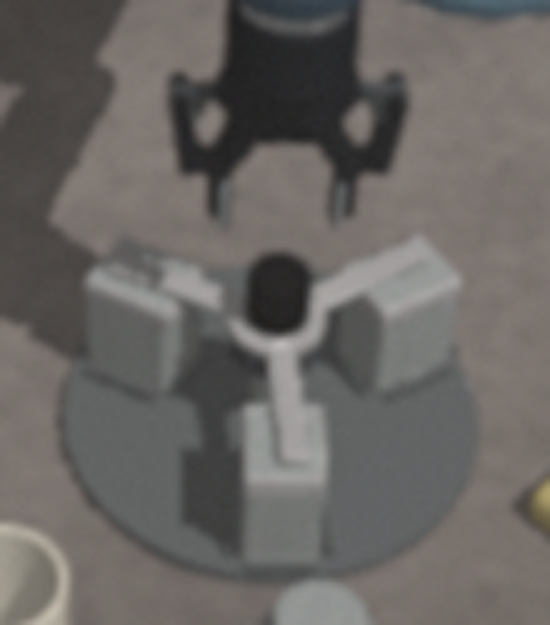

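Request:
arm_command(targets=[[60, [3, -2, 15], [0, 0, 0]], [60, [3, -2, 32], [0, 0, 0]], [60, [3, -2, 38], [0, 0, 0]], [60, [3, -2, 38], [0, 0, 0]], [30, [3, -2, 38], [0, 0, 0]], [30, [3, -2, 38], [0, 0, 0]], [30, [3, -2, 38], [0, 0, 0]], [30, [3, -2, 38], [0, 0, 0]]], newtons=40)

```text
t: 2.95
position: [0.5522, -0.0237, 0.1234]
eef_rot: [0.0, 0.988, 0.154, 0.001]
wrist_force: [-0.1, 1.4, 5.2]
width: 0.0299
```

```bash
python3 - <<'E'
from h import *
plan(.551,-.0236,.120,18)
snap('scene','s2');snap('top','t2')
crop('s2',220,120,330,245,5,'s2c')
E
```

```text
t 2.95 pos [ 0.5522 -0.0237  0.1234] yaw 17.77 tilt [ 0.0022 -0.0002] w 0.0299 F [-0.15  1.45  5.19] shift [-1.1 -0.5  3.4] turn [ 0.05 -0.12 -0.23]
```

View pics/s2c.png

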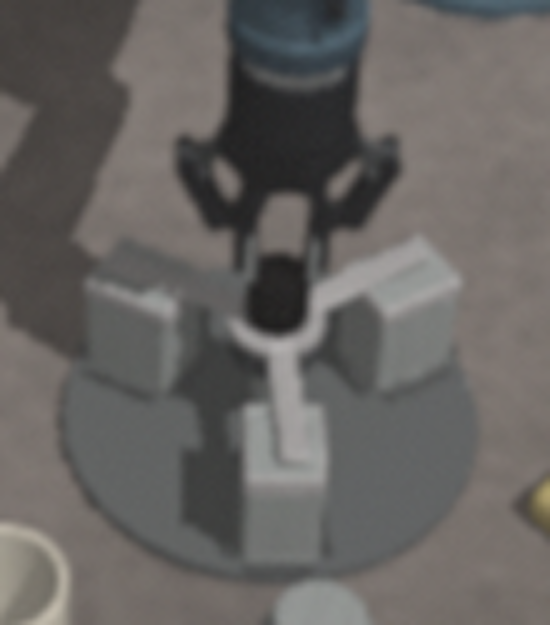

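```bash
python3 - <<'E'
from h import *
S=load('s2');T=load('t2')
y=np.radians(17.8);d=np.array([np.sin(y),-np.cos(y),0]);p=np.array([.5522,-.0237,.1234])
for dz in(-.017,-.005,.0):
  for s in(-.015,.015):
    X=p+d*s+[0,0,dz];q=proj(S,X);print(dz,s,'scene crop',((q-[220,120]+.5)*5-.5).round(),'top',proj(T,X).round(1))
for X in([.551,-.0236,.138],[.551,-.0236,.098]): print(((proj(S,X)-[220,120]+.5)*5-.5).round(),proj(T,X))
crop('s2',255,150,295,195,15,'s2d');crop('t2',195,155,310,270,6,'t2c')
E
```

```text
-0.017 -0.015 scene crop [300. 311.] top [244.4 212.3]
-0.017 0.015 scene crop [251. 311.] top [255.9 208.8]
-0.005 -0.015 scene crop [301. 297.] top [244.  211.9]
-0.005 0.015 scene crop [252. 297.] top [255.7 208.3]
0.0 -0.015 scene crop [301. 291.] top [243.9 211.7]
0.0 0.015 scene crop [252. 292.] top [255.6 208.1]
[279. 273.] [249.33229692 209.93396532]
[275. 319.] [250.27859033 211.27256741]
```

View pics/s2d.png

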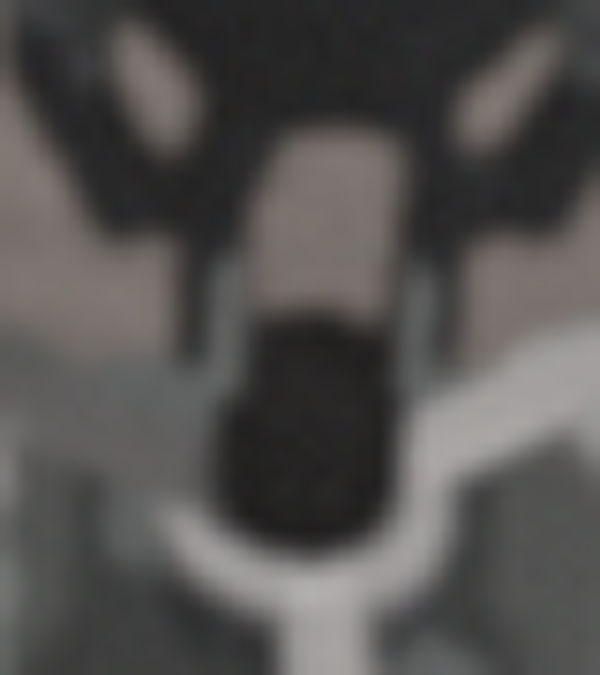

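View pics/t2c.png

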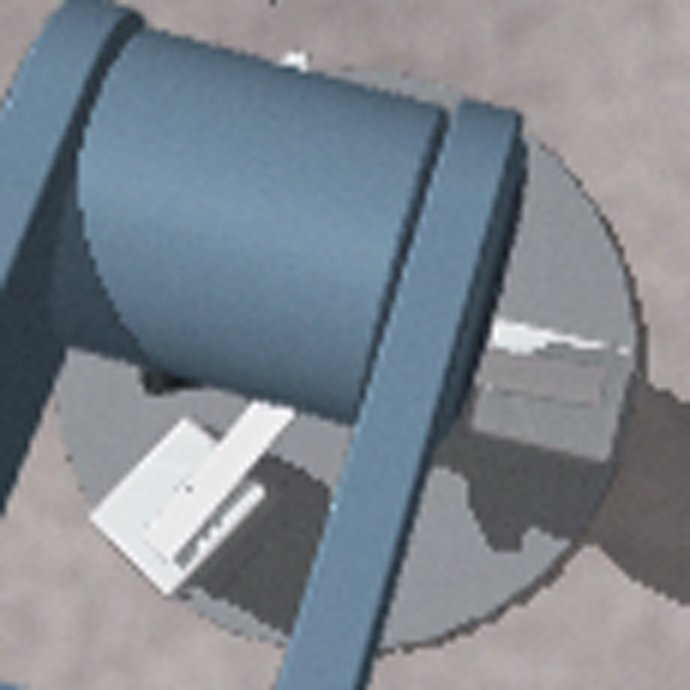

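```bash
python3 - <<'E'
from h import *
S=load('s1')
y=np.radians(17.8);d=np.array([np.sin(y),-np.cos(y),0]);p=np.array([.5479,-.0268,.1591])
for dz in(-.017,0,.009):
  for s in(-.030,.030):
    X=p+d*s+[0,0,dz];q=proj(S,X);print(dz,s,'scene crop',((q-[220,120]+.5)*5-.5).round())
K=load('s0')
print(np.abs(S['R']-K['R']).max())
crop('s1',250,130,300,195,9,'s1d')
E
```

```text
-0.017 -0.03 scene crop [324. 264.]
-0.017 0.03 scene crop [226. 264.]
0 -0.03 scene crop [326. 244.]
0 0.03 scene crop [227. 244.]
0.009 -0.03 scene crop [327. 233.]
0.009 0.03 scene crop [227. 234.]
0.0
```

View pics/s1d.png

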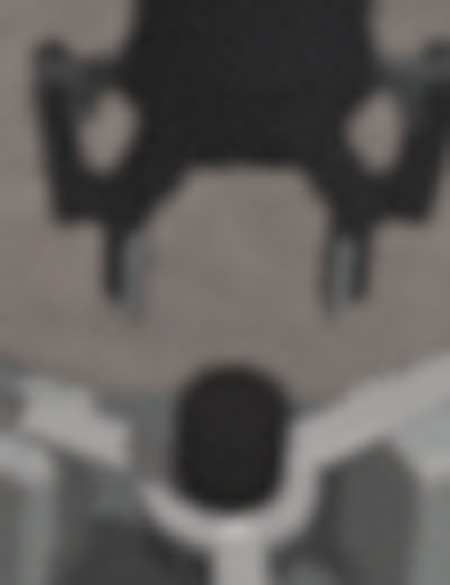

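```bash
python3 - <<'E'
from h import *
S=load('s0');T=load('t0')
y=np.radians(14.77);d=np.array([np.sin(y),-np.cos(y),0]);p=np.array([.1466,-.5555,.2164])
for dz in(-.017,-.004,.052):
  for s in(-.0425,0.0425):
    X=p+d*s+[0,0,dz];q=proj(S,X);print(dz,s,'scene',(q).round(1),((q-[135,0]+.5)*10-.5).round())
print('base',proj(S,[0,0,0]),proj(T,[0,0,0]))
crop('s0',135,0,195,55,10,'s0g')
crop('s0',270,60,360,140,8,'s0b')
E
```

```text
-0.017 -0.0425 scene [176.6  57.3] [420. 578.]
-0.017 0.0425 scene [153.6  56.6] [190. 570.]
-0.004 -0.0425 scene [176.3  54.2] [417. 547.]
-0.004 0.0425 scene [153.1  53.5] [186. 539.]
0.052 -0.0425 scene [174.7  40.4] [402. 409.]
0.052 0.0425 scene [151.1  39.6] [165. 401.]
base [315.31715022 105.95198827] [239.53011901 426.86284964]
```

View pics/s0g.png

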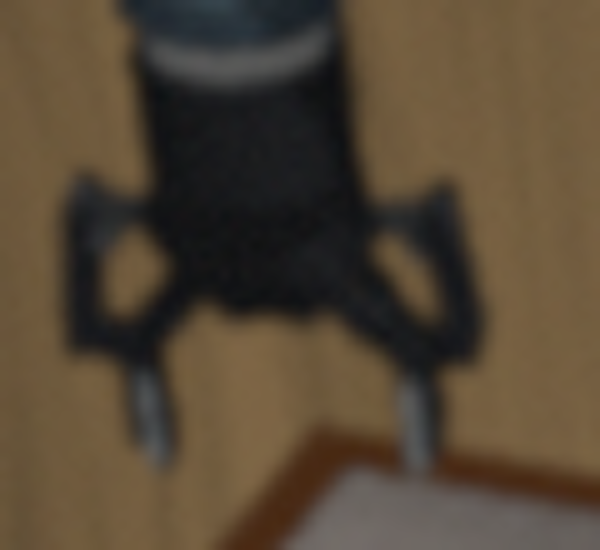

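View pics/s0b.png

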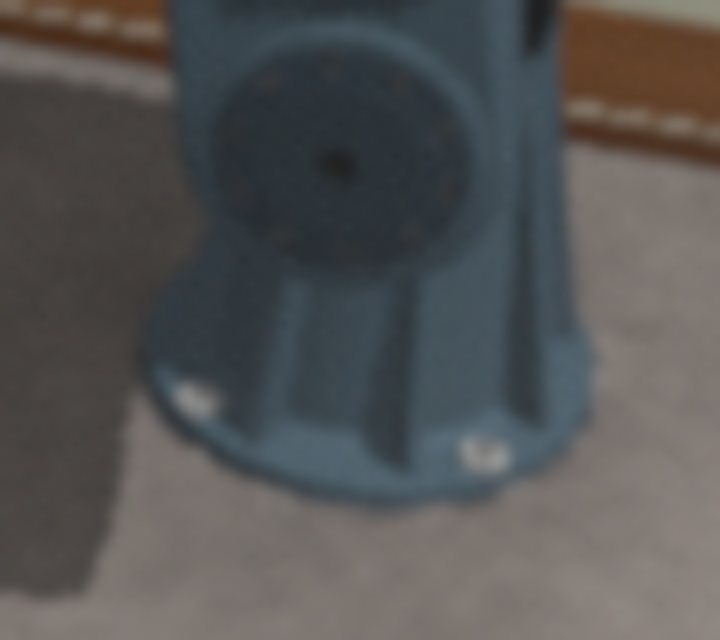

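Request:
arm_command(targets=[[60, [0, 0, -20], [0, 0, 0]], [60, [0, 0, -60], [0, 0, -10]], [60, [0, 0, -80], [0, 0, -20]], [60, [0, 0, -80], [0, 0, -30]], [60, [0, 0, -80], [0, 0, -40]], [60, [0, 0, -80], [0, 0, -50]], [60, [0, 0, -80], [0, 0, -60]], [60, [0, 0, -80], [0, 0, -60]]])

```text
t: 4.05
position: [0.5513, -0.0238, 0.2022]
eef_rot: [0.0, 0.779, 0.627, -0.0]
wrist_force: [-0.1, -0.4, 0.0]
width: 0.0603
```

```bash
python3 - <<'E'
from h import *
o=telemetry.observe();plan(.551,-.0236,.120,18,o)
S=snap('scene','s3');T=snap('top','t3')
q=o['eef_rot'];R=Ro.from_quat([q[1],q[2],q[3],q[0]]).as_matrix()
for tz in(.017,.008,-.02):
  for s in(-.03,.03):
    X=o['position']+R@[0,s,tz];print(tz,s,((proj(S,X)-[220,80]+.5)*6-.5).round(),((proj(T,X)-[195,155]+.5)*6-.5).round())
crop('s3',220,80,330,180,6,'s3c');crop('t3',195,155,310,270,6,'t3c')
E
```

```text
t 4.05 pos [ 0.5513 -0.0238  0.2022] yaw 77.68 tilt [ 0.     -0.0002] w 0.0603 F [-0.08 -0.44  0.01] shift [ 0.1 -0.3 82.2] turn [1.000e-02 1.000e-02 5.968e+01]
0.017 -0.03 [366. 465.] [303. 398.]
0.017 0.03 [311. 538.] [340. 245.]
0.008 -0.03 [367. 452.] [302. 397.]
0.008 0.03 [312. 525.] [338. 242.]
-0.02 -0.03 [371. 411.] [296. 392.]
-0.02 0.03 [314. 484.] [334. 232.]
```

View pics/s3c.png

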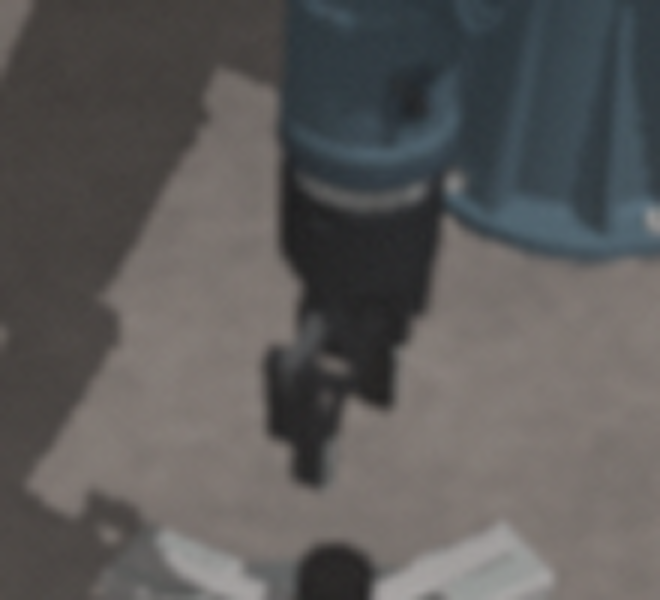

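View pics/t3c.png

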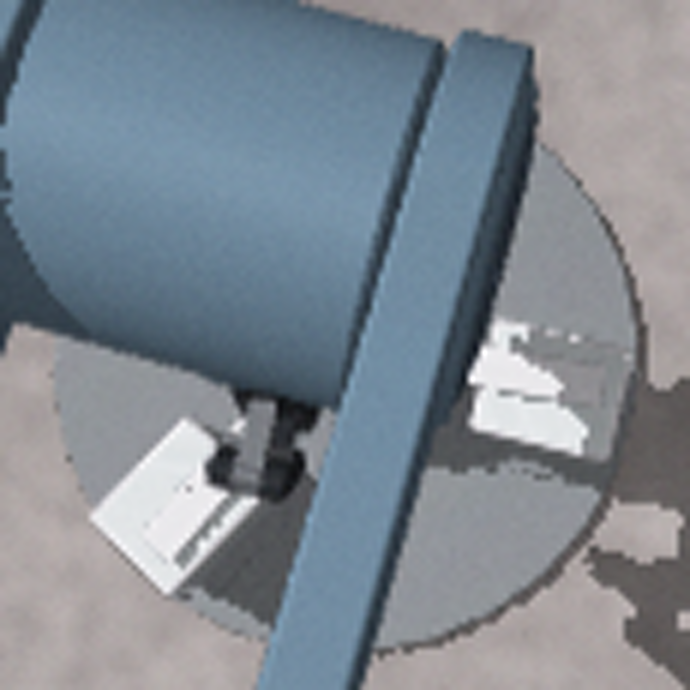

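Request:
arm_command(targets=[[60, [0, 0, 40], [0, 0, 0]], [60, [0, 0, 80], [0, 0, 0]], [60, [0, 0, 105], [0, 0, 0]], [60, [0, 0, 115], [0, 0, 0]], [60, [0, 0, 115], [0, 0, 0]], [30, [0, 0, 115], [0, 0, 0]], [30, [0, 0, 115], [0, 0, 0]], [30, [0, 0, 115], [0, 0, 0]]], newtons=40)

```text
t: 5.15
position: [0.5521, -0.0239, 0.0888]
eef_rot: [0.001, 0.778, 0.628, 0.001]
wrist_force: [-2.7, -0.2, 5.6]
width: 0.0372
```

```bash
python3 - <<'E'
from h import *
o=telemetry.observe();plan(.551,-.0236,.0865,18,o)
S=snap('scene','s4')
crop('s4',220,120,330,245,5,'s4c')
E
```

```text
t 5.15 pos [ 0.5521 -0.0239  0.0888] yaw 77.76 tilt [ 0.002  -0.0006] w 0.0372 F [-2.74 -0.15  5.65] shift [ 0.1 -1.2  2.3] turn [ 1.100e-01 -5.000e-02  5.976e+01]
```

View pics/s4c.png

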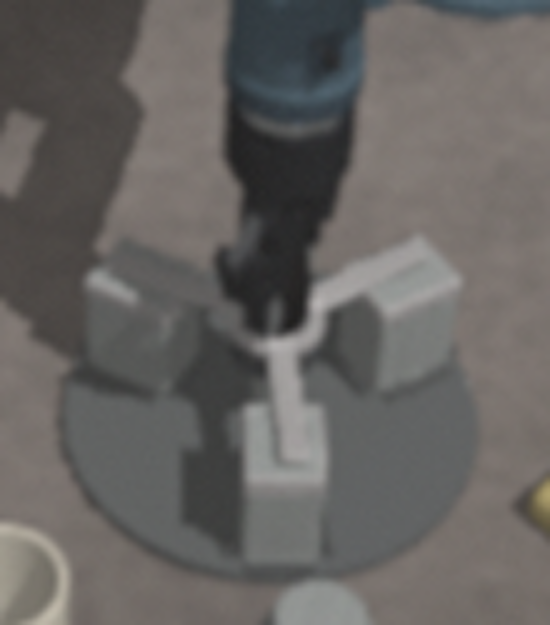

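Request:
arm_command(targets=[[30, [0, 0, -5], [0, 0, 0]], [30, [0, 0, -12], [0, 0, 0]], [30, [0, 0, -18], [0, 0, 0]], [30, [0, 0, -18], [0, 0, 0]]], newtons=60)

```text
t: 5.7
position: [0.552, -0.0239, 0.1064]
eef_rot: [0.001, 0.778, 0.628, 0.0]
wrist_force: [1.7, -0.6, 1.8]
width: 0.0368
```

```bash
python3 - <<'E'
from h import *
o=telemetry.observe();plan(.551,-.0236,.0865,18,o)
S=snap('scene','s5')
crop('s5',220,120,330,245,5,'s5c')
E
```

```text
t 5.7 pos [ 0.552  -0.0239  0.1064] yaw 77.77 tilt [ 0.0016 -0.0005] w 0.0368 F [ 1.67 -0.57  1.79] shift [ 0.1 -1.1 19.9] turn [ 9.000e-02 -5.000e-02  5.977e+01]
```

View pics/s5c.png

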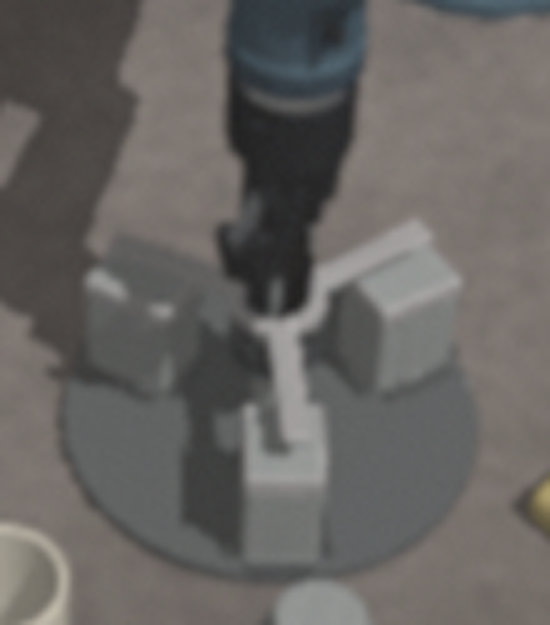

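Request:
arm_command(targets=[[30, [0, 0, 0], [0, 0, 8]], [30, [0, 0, 0], [0, 0, 17]], [30, [0, 0, 0], [0, 0, 26]], [30, [0, 0, 0], [0, 0, 35]], [30, [0, 0, 0], [0, 0, 44]], [30, [0, 0, 0], [0, 0, 53]], [30, [0, 0, 0], [0, 0, 60]], [30, [0, 0, 0], [0, 0, 60]]])

```text
t: 6.75
position: [0.5515, -0.0236, 0.1058]
eef_rot: [0.0, 0.988, 0.155, 0.0]
wrist_force: [1.0, 0.3, 2.7]
width: 0.037
```

```bash
python3 - <<'E'
from h import *
o=telemetry.observe();plan(.551,-.0236,.0865,18,o)
S=snap('scene','s6');S=snap('top','t6')
crop('s6',220,120,330,245,5,'s6c');crop('t6',195,155,310,270,6,'t6c')
E
```

```text
t 6.75 pos [ 0.5515 -0.0236  0.1058] yaw 17.84 tilt [ 0.0005 -0.    ] w 0.037 F [0.99 0.31 2.73] shift [-0.5 -0.2 19.3] turn [ 0.01 -0.03 -0.16]
```

View pics/s6c.png

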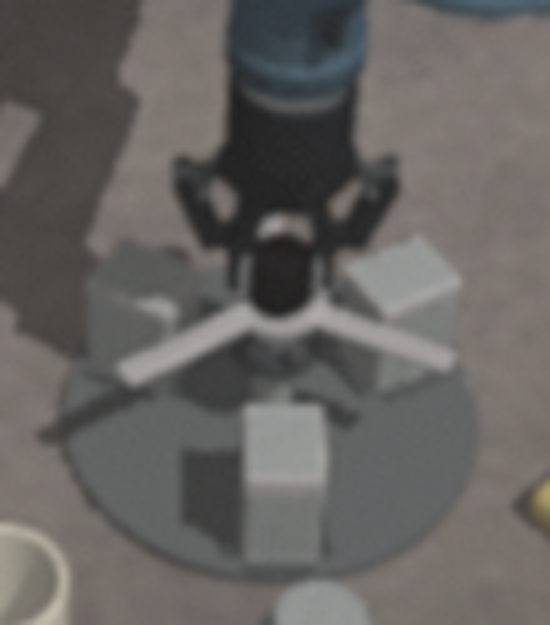

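View pics/t6c.png

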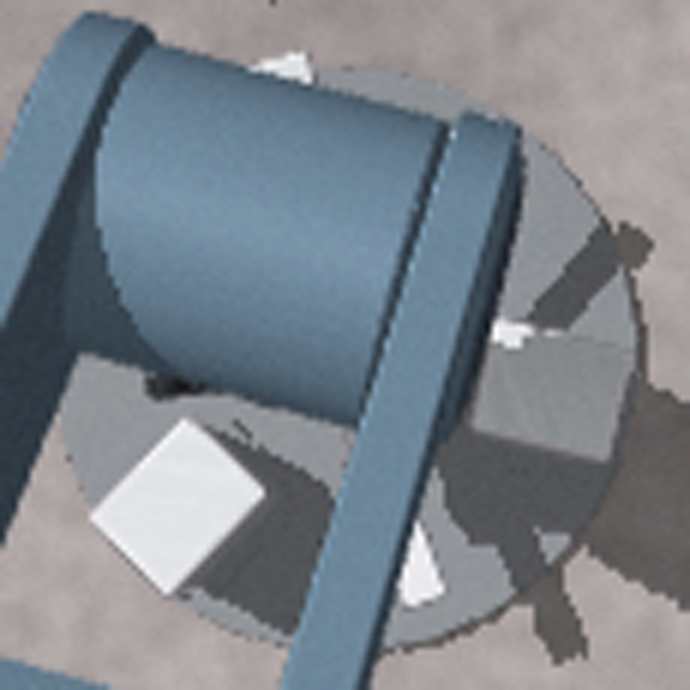

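Request:
arm_command(targets=[[30, [0, 0, 6], [0, 0, 0]], [30, [0, 0, 12], [0, 0, 0]], [30, [0, 0, 17], [0, 0, 0]], [30, [0, 0, 19], [0, 0, 0]], [30, [0, 0, 20], [0, 0, 0]], [30, [0, 0, 20], [0, 0, 0]]])

```text
t: 7.6
position: [0.5518, -0.0237, 0.0885]
eef_rot: [0.0, 0.988, 0.155, 0.0]
wrist_force: [-10.5, 3.4, 30.7]
width: 0.0364
```

```bash
python3 - <<'E'
from h import *
o=telemetry.observe();plan(.551,-.0236,.0865,18,o)
S=snap('scene','s7')
crop('s7',220,120,330,245,5,'s7c')
E
```

```text
t 7.6 pos [ 0.5518 -0.0237  0.0885] yaw 17.82 tilt [ 0.0006 -0.0003] w 0.0364 F [-10.53   3.38  30.73] shift [-0.8 -0.3  2. ] turn [ 0.03 -0.03 -0.18]
```

View pics/s7c.png

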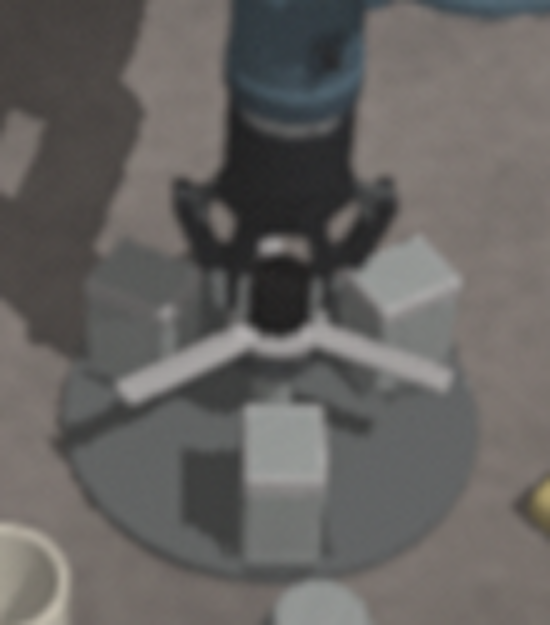

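Request:
arm_command(targets=[[60, [0, 0, -2], [0, 0, 0]], [60, [0, 0, -2], [0, 0, 0]], [62, [0, 0, -40], [0, 0, 0]], [62, [0, 0, -90], [0, 0, 0]], [62, [0, 0, -90], [0, 0, 0]]])

```text
t: 8.28
position: [0.5537, -0.0244, 0.1786]
eef_rot: [0.001, 0.988, 0.155, 0.003]
wrist_force: [0.8, -0.5, -1.2]
width: 0.0621
```

```bash
python3 - <<'E'
from h import *
S=snap('scene','s8');snap('top','t8')
crop('s8',220,155,330,245,7,'s8c');crop('t8',195,155,310,270,6,'t8c')
E
```

```text
(no output)
```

View pics/s8c.png

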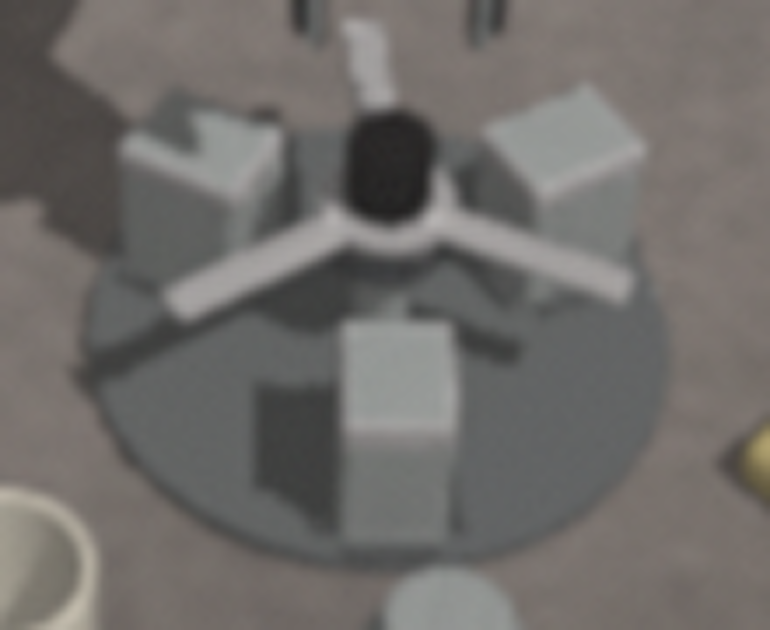

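View pics/t8c.png

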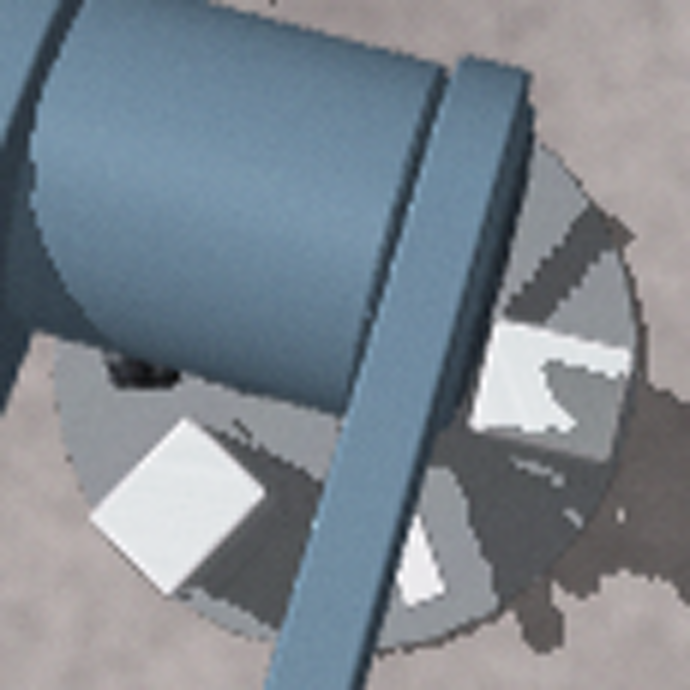

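```bash
cat > fit2.py <<'E'
exec(open('fit.py').read().split("obs=")[0])
from scipy.optimize import least_squares
exec("def rect"+open('fit.py').read().split("def rect")[1].split("for k,u")[0])
c7=lambda *p:[(S,o(q,220,155,7)) for q in p]
obs={'A':ct((203,80),(303,53),(340,185),(238,210))+c7((342,320),(453,320),(458,430),(342,430)),
'B':ct((497,320),(632,350),(604,462),(471,427))+c7((120,147),(235,195),(283,132),(175,88)),
'C':ct((185,418),(267,493),(92,517),(170,596))+c7((485,130),(548,195),(645,152),(590,87))}
for k,p0 in dict(A=[.6405,.0058,.274],B=[.5309,-.1137,-1.785],C=[.4794,.0404,2.36]).items():
    for sel in(obs[k],obs[k][:4],obs[k][4:]):
        def r(p):
            P=[[proj(s,x) for x in rect(p)] for s in(T,S)]
            return np.ravel([min((a-v for a in P[0 if s is T else 1]),key=np.linalg.norm) for s,v in sel])
        f=least_squares(r,p0);print(k,f.x.round(4),np.degrees(f.x[2]).round(1),np.abs(f.fun).max().round(1))
E
python3 fit2.py
python3 - <<'E'
from h import *
plan(.641,.0055,.16,18)
plan(.641,.0055,.03,18)
E
```

```text
A [0.6407 0.006  0.2812] 16.1 0.8
A [0.6409 0.0056 0.2779] 15.9 0.7
A [0.6403 0.0065 0.2858] 16.4 0.4
B [ 0.5318 -0.1145 -1.8002] -103.1 0.6
B [ 0.5319 -0.1147 -1.8009] -103.2 0.6
B [ 0.5314 -0.1143 -1.799 ] -103.1 0.5
C [0.4812 0.042  2.405 ] 137.8 1.2
C [0.4812 0.0411 2.4017] 137.6 0.6
C [0.4814 0.0434 2.4116] 138.2 1.0
t 8.375 pos [ 0.5509 -0.0237  0.1745] yaw 17.77 tilt [-0.0008  0.0001] w 0.0621 F [ 0.4  -0.29 -0.09] shift [94.8 -0.3 14.4] turn [-0.02  0.05 -0.23]
t 8.375 pos [ 0.5509 -0.0237  0.1745] yaw 17.77 tilt [-0.0008  0.0001] w 0.0621 F [ 0.4  -0.29 -0.09] shift [ 94.9  -0.3 144.4] turn [-0.02  0.05 -0.23]
```

Request:
arm_command(targets=[[66, [50, 0, 0], [0, 0, 1]], [66, [95, 0, 20], [0, 0, 1]], [66, [95, 0, 70], [0, 0, 1]], [66, [95, 0, 120], [0, 0, 1]], [66, [95, 0, 147], [0, 0, 1]], [66, [95, 0, 147], [0, 0, 1]], [40, [95, 0, 147], [0, 0, 1]], [40, [95, 0, 147], [0, 0, 1]]], newtons=40)

```text
t: 9.38
position: [0.6428, 0.0051, 0.0297]
eef_rot: [0.0, 0.989, 0.146, 0.001]
wrist_force: [0.2, 0.3, -1.1]
width: 0.0476
```

Request:
arm_command(targets=[[40, [0, 0, 0], [0, 0, 0]], [40, [0, 0, 0], [0, 0, 0]]])

```text
t: 9.62
position: [0.6421, 0.0052, 0.0289]
eef_rot: [0.0, 0.989, 0.146, 0.0]
wrist_force: [-0.6, 0.9, -1.0]
width: 0.0475
```

```bash
python3 - <<'E'
from h import *
o=telemetry.observe();plan(.641,.006,.027,18,o)
S=snap('scene','s9')
crop('s9',220,120,330,245,5,'s9c')
E
```

```text
t 9.625 pos [0.6421 0.0052 0.0289] yaw 16.77 tilt [ 0.0009 -0.0002] w 0.0475 F [-0.64  0.89 -1.02] shift [-0.8 -1.   1.9] turn [ 0.03 -0.05 -1.23]
```

View pics/s9c.png

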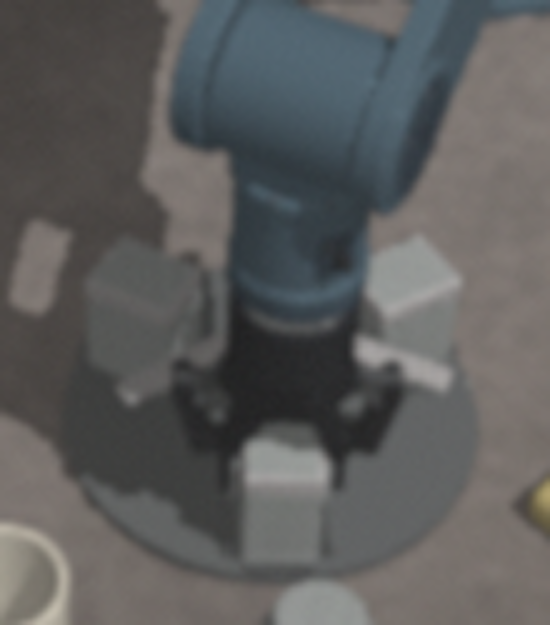

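Request:
arm_command(targets=[[40, [0, 0, -5], [0, 0, 0]], [40, [0, 0, -15], [0, 0, 0]], [40, [0, 0, -25], [0, 0, 0]], [40, [0, 0, -25], [0, 0, 0]], [40, [0, 0, -25], [0, 0, 0]], [40, [0, 0, -25], [0, 0, 0]]])

```text
t: 10.42
position: [0.6414, 0.0053, 0.0527]
eef_rot: [-0.0, 0.989, 0.146, -0.0]
wrist_force: [0.3, 0.5, -1.1]
width: 0.0473
```

```bash
python3 - <<'E'
from h import *
plan(.641,.006,.027,18)
S=snap('scene','s10')
plan(.641,.006,.027,18)
crop('s10',220,120,330,245,5,'s10c')
E
```

```text
t 10.425 pos [0.6414 0.0053 0.0527] yaw 16.77 tilt [-0.0008  0.0002] w 0.0473 F [ 0.26  0.51 -1.06] shift [-0.2 -0.7 25.7] turn [-0.02  0.04 -1.23]
t 10.475 pos [0.6414 0.0053 0.0527] yaw 16.77 tilt [-0.0008  0.0001] w 0.0476 F [ 0.86 -0.98 -1.  ] shift [-0.2 -0.7 25.7] turn [-0.02  0.04 -1.23]
```

View pics/s10c.png

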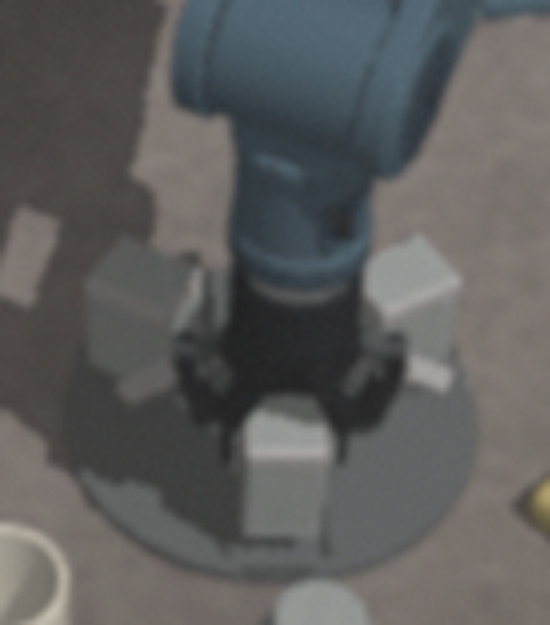

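Request:
arm_command(targets=[[40, [0, 0, 12], [0, 0, 0]], [40, [0, 0, 20], [0, 0, 0]], [40, [0, 0, 24], [0, 0, 0]], [40, [0, 0, 24], [0, 0, 0]], [40, [0, 0, 25], [0, 0, 0]], [66, [0, 0, 25], [0, 0, 0]], [66, [0, 0, 25], [0, 0, 0]], [66, [0, 0, -10], [0, 0, 0]]])

```text
t: 11.48
position: [0.639, 0.0057, 0.0602]
eef_rot: [-0.001, 0.989, 0.146, -0.003]
wrist_force: [0.6, -0.1, 0.7]
width: 0.0663
```

Request:
arm_command(targets=[[66, [0, 0, -40], [0, 0, 0]], [66, [0, 0, -80], [0, 0, 0]], [66, [0, 0, -100], [0, 0, 0]]])

```text
t: 11.85
position: [0.6431, 0.0051, 0.1659]
eef_rot: [0.001, 0.989, 0.146, 0.002]
wrist_force: [-0.3, 0.4, -0.9]
width: 0.0657
```

```bash
python3 - <<'E'
from h import *
snap('scene','s11')
crop('s11',220,120,330,245,5,'s11c')
plan(.5318,-.1145,.16,77)
plan(.5318,-.1145,.027,77)
E
```

```text
t 11.9 pos [0.6439 0.005  0.1679] yaw 16.78 tilt [ 0.0062 -0.0011] w 0.0659 F [1.36 0.21 1.95] shift [-141.9   82.     7.3] turn [  0.31  -0.21 -60.23]
t 11.9 pos [0.6439 0.005  0.1679] yaw 16.78 tilt [ 0.0062 -0.0011] w 0.0659 F [1.36 0.21 1.95] shift [-142.6   81.6  140.3] turn [  0.31  -0.21 -60.23]
```

View pics/s11c.png

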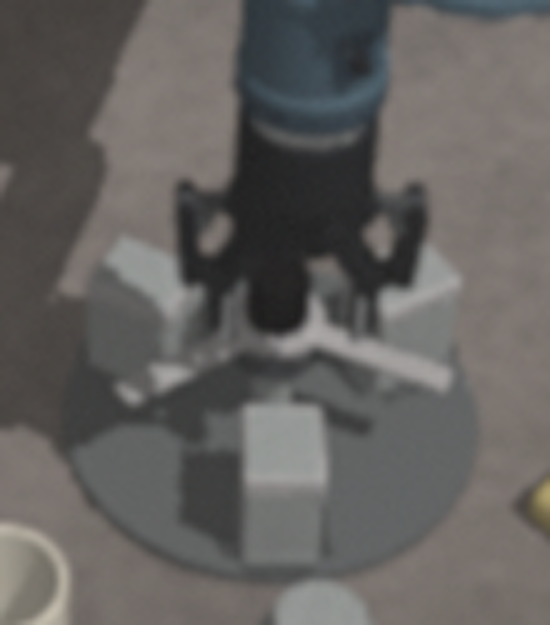

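Request:
arm_command(targets=[[66, [-20, 12, 0], [0, 0, -9]], [66, [-45, 26, 0], [0, 0, -18]], [66, [-70, 40, 0], [0, 0, -28]], [66, [-95, 55, 0], [0, 0, -38]], [66, [-120, 70, 0], [0, 0, -48]], [66, [-140, 81, 0], [0, 0, -57]], [66, [-140, 81, 0], [0, 0, -60]], [66, [-140, 81, 0], [0, 0, -60]]])

```text
t: 12.9
position: [0.5303, -0.1126, 0.1619]
eef_rot: [-0.001, 0.784, 0.62, -0.0]
wrist_force: [0.5, 0.3, 0.1]
width: 0.0661
```

```bash
python3 - <<'E'
from h import *
plan(.5318,-.1145,.027,77)
E
```

```text
t 12.9 pos [ 0.5303 -0.1126  0.1619] yaw 76.7 tilt [-0.0018  0.0009] w 0.0661 F [0.45 0.3  0.08] shift [ -1.6   2.2 134.8] turn [-0.11 -0.03 -0.3 ]
```

Request:
arm_command(targets=[[66, [-1, 1, 45], [0, 0, 0]], [66, [-1, 1, 95], [0, 0, 0]], [66, [-1, 1, 125], [0, 0, 0]], [66, [-1, 1, 135], [0, 0, 0]], [66, [-1, 1, 135], [0, 0, 0]], [40, [-1, 1, 135], [0, 0, 0]], [40, [-1, 1, 135], [0, 0, 0]], [40, [-1, 1, 135], [0, 0, 0]]])

```text
t: 13.9
position: [0.5331, -0.1144, 0.0298]
eef_rot: [0.001, 0.784, 0.621, 0.001]
wrist_force: [-0.9, 0.8, 6.8]
width: 0.0479
```

```bash
python3 - <<'E'
from h import *
plan(.5318,-.1145,.027,77)
S=snap('scene','s12')
crop('s12',220,120,330,245,5,'s12c')
E
```

```text
t 13.9 pos [ 0.5331 -0.1144  0.0298] yaw 76.77 tilt [ 0.0028 -0.0012] w 0.0479 F [-0.94  0.79  6.77] shift [-0.4 -1.3  2.8] turn [ 0.17  0.03 -0.23]
```

View pics/s12c.png

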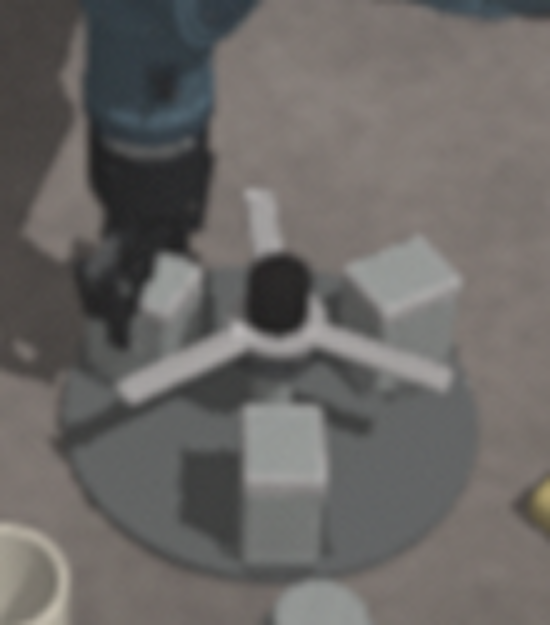

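Request:
arm_command(targets=[[40, [0, 0, -5], [0, 0, 0]], [40, [0, 0, -15], [0, 0, 0]], [40, [0, 0, -25], [0, 0, 0]], [40, [0, 0, -25], [0, 0, 0]], [40, [0, 0, -25], [0, 0, 0]], [40, [0, 0, -25], [0, 0, 0]]])

```text
t: 14.7
position: [0.5315, -0.1137, 0.0528]
eef_rot: [-0.0, 0.784, 0.621, -0.0]
wrist_force: [0.2, -1.0, -1.5]
width: 0.0477
```

```bash
python3 - <<'E'
from h import *
plan(.641,.006,.027,18)
S=snap('scene','s13')
plan(.641,.006,.027,18)
crop('s13',220,120,330,245,5,'s13c')
E
```

```text
t 14.7 pos [ 0.5315 -0.1137  0.0528] yaw 76.77 tilt [-0.0007  0.0003] w 0.0477 F [ 0.19 -1.01 -1.54] shift [141.6  79.2  25.8] turn [-5.000e-02  2.000e-02  5.877e+01]
t 14.75 pos [ 0.5315 -0.1137  0.0528] yaw 76.77 tilt [-0.0008  0.0003] w 0.0475 F [-0.15  0.57 -1.75] shift [141.6  79.2  25.7] turn [-5.000e-02  2.000e-02  5.877e+01]
```

View pics/s13c.png

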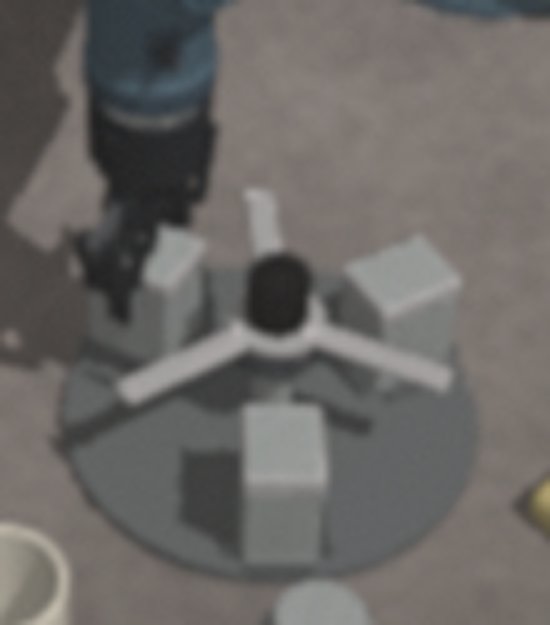

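Light too (about 1.5 N). Put it back, then take the third.

Request:
arm_command(targets=[[40, [0, 0, 12], [0, 0, 0]], [40, [0, 0, 20], [0, 0, 0]], [40, [0, 0, 24], [0, 0, 0]], [40, [0, 0, 24], [0, 0, 0]], [40, [0, 0, 25], [0, 0, 0]], [66, [0, 0, 25], [0, 0, 0]], [66, [0, 0, 25], [0, 0, 0]], [66, [0, 0, -10], [0, 0, 0]]])

```text
t: 15.75
position: [0.5293, -0.1128, 0.0605]
eef_rot: [-0.003, 0.784, 0.621, -0.002]
wrist_force: [0.6, 0.0, 0.5]
width: 0.0665
```

Request:
arm_command(targets=[[66, [0, 0, -40], [0, 0, 0]], [66, [0, 0, -80], [0, 0, 0]], [66, [0, 0, -100], [0, 0, 0]], [66, [0, 0, -100], [0, 0, 0]]])

```text
t: 16.25
position: [0.5331, -0.1144, 0.1647]
eef_rot: [0.002, 0.784, 0.621, 0.001]
wrist_force: [0.1, -0.6, -0.4]
width: 0.0659
```

```bash
python3 - <<'E'
from h import *
snap('scene','s14')
crop('s14',220,120,330,245,5,'s14c')
plan(.4812,.0418,.16,138)
E
```

```text
t 16.3 pos [ 0.532  -0.114   0.1631] yaw 76.77 tilt [ 0.0007 -0.0003] w 0.0658 F [-0.69 -0.68 -1.33] shift [140.  -85.1   3. ] turn [ 3.000e-02  3.000e-02 -6.123e+01]
```

View pics/s14c.png

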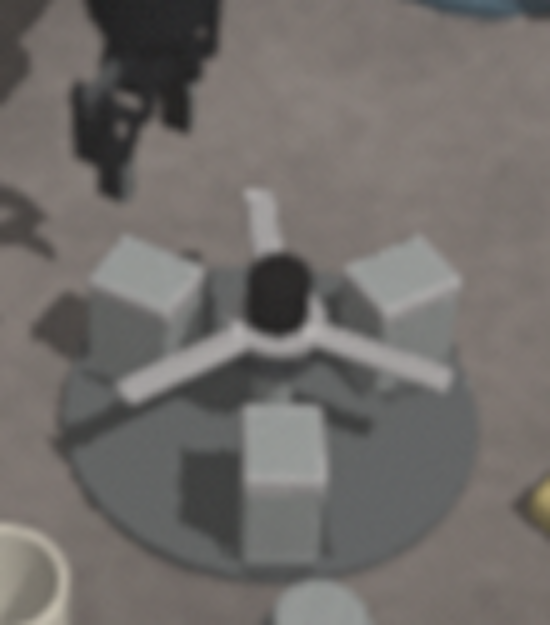

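Request:
arm_command(targets=[[66, [20, -12, 0], [0, 0, -9]], [66, [45, -27, 0], [0, 0, -18]], [66, [70, -42, 0], [0, 0, -28]], [66, [95, -58, 0], [0, 0, -38]], [66, [120, -73, 0], [0, 0, -48]], [66, [140, -85, 0], [0, 0, -57]], [66, [140, -85, 0], [0, 0, -61]], [66, [140, -85, 0], [0, 0, -61]]])

```text
t: 17.3
position: [0.4801, 0.0423, 0.1615]
eef_rot: [-0.001, 0.36, 0.933, -0.0]
wrist_force: [-0.6, -0.9, -0.2]
width: 0.0663
```

```bash
python3 - <<'E'
from h import *
plan(.4812,.0418,.027,138)
E
```

```text
t 17.3 pos [0.4801 0.0423 0.1615] yaw 137.76 tilt [-0.0028  0.0004] w 0.0663 F [-0.56 -0.91 -0.25] shift [ -1.5   0.6 134.5] turn [-0.09 -0.14 -0.24]
```

Request:
arm_command(targets=[[66, [-1, 0, 45], [0, 0, 0]], [66, [-1, 0, 95], [0, 0, 0]], [66, [-1, 0, 125], [0, 0, 0]], [66, [-1, 0, 135], [0, 0, 0]], [66, [-1, 0, 135], [0, 0, 0]], [40, [-1, 0, 135], [0, 0, 0]], [40, [-1, 0, 135], [0, 0, 0]], [40, [-1, 0, 135], [0, 0, 0]]], newtons=60)

```text
t: 18.3
position: [0.4832, 0.0409, 0.0296]
eef_rot: [0.001, 0.36, 0.933, 0.0]
wrist_force: [-0.8, -1.3, 6.9]
width: 0.0476
```

Request:
arm_command(targets=[[40, [0, 0, 0], [0, 0, 0]], [40, [0, 0, -5], [0, 0, 0]], [40, [0, 0, -15], [0, 0, 0]], [40, [0, 0, -25], [0, 0, 0]], [40, [0, 0, -25], [0, 0, 0]], [40, [0, 0, -25], [0, 0, 0]], [40, [0, 0, -25], [0, 0, 0]]])

```text
t: 19.18
position: [0.4815, 0.0413, 0.0528]
eef_rot: [-0.0, 0.36, 0.933, -0.0]
wrist_force: [-0.5, -0.0, -6.6]
width: 0.0475
```

```bash
python3 - <<'E'
from h import *
plan(.4812,.0418,.027,138)
S=snap('scene','s15')
crop('s15',220,120,330,245,5,'s15c')
plan(.4333,.2788,.17,100.5)
E
```

```text
t 19.175 pos [0.4815 0.0413 0.0528] yaw 137.77 tilt [-0.0008  0.0001] w 0.0475 F [-0.51 -0.   -6.55] shift [ 0.6  0.2 25.8] turn [-0.02 -0.04 -0.23]
t 19.225 pos [0.4815 0.0412 0.0528] yaw 137.77 tilt [-0.0008  0.0001] w 0.0477 F [ 0.54  0.82 -6.24] shift [ 195.5  143.4 -117.1] turn [-4.000e-02 -3.000e-02  3.727e+01]
```

View pics/s15c.png

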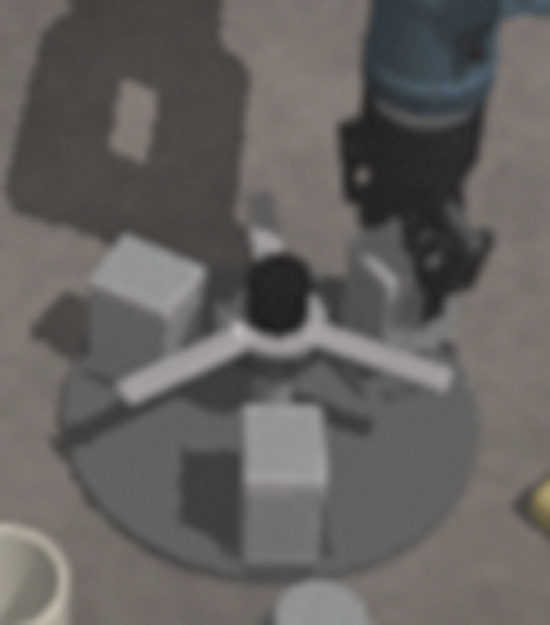

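Request:
arm_command(targets=[[40, [0, 0, -25], [0, 0, 0]], [40, [0, 0, -60], [0, 0, 0]], [40, [15, 11, -90], [0, 0, 0]], [40, [40, 29, -97], [0, 0, 6]], [40, [70, 51, -97], [0, 0, 12]], [40, [102, 75, -97], [0, 0, 20]], [40, [134, 98, -97], [0, 0, 28]], [40, [160, 117, -97], [0, 0, 34]]])

```text
t: 20.23
position: [0.4412, 0.2367, 0.1498]
eef_rot: [-0.0, 0.619, 0.786, -0.0]
wrist_force: [0.1, 0.4, -5.5]
width: 0.0474
```

```bash
python3 - <<'E'
from h import *
plan(.4333,.2788,.08,100.5)
E
```

```text
t 20.225 pos [0.4412 0.2367 0.1498] yaw 103.58 tilt [-0.0008 -0.    ] w 0.0474 F [ 0.1   0.39 -5.52] shift [42.8  2.3 69.8] turn [-0.04 -0.01  3.08]
```

Request:
arm_command(targets=[[40, [20, 1, 0], [0, 0, 3]], [40, [36, 2, 10], [0, 0, 3]], [40, [42, 2, 30], [0, 0, 3]], [40, [42, 2, 60], [0, 0, 3]], [40, [42, 2, 80], [0, 0, 3]], [40, [42, 2, 95], [0, 0, 3]], [40, [42, 2, 105], [0, 0, 3]], [40, [42, 2, 105], [0, 0, 3]]])

```text
t: 21.22
position: [0.4336, 0.2764, 0.0445]
eef_rot: [-0.0, 0.638, 0.77, -0.001]
wrist_force: [-0.0, -0.8, -6.2]
width: 0.0474
```

```bash
python3 - <<'E'
from h import *
snap('scene','s16');snap('top','t16')
plan(.4333,.2788,.027,100.5)
crop('s16',310,120,420,235,5,'s16c');crop('t16',90,185,205,300,5,'t16c')
E
```

```text
t 21.325 pos [0.4346 0.2768 0.0457] yaw 100.77 tilt [0.001  0.0004] w 0.0469 F [ 1.    0.79 -5.98] shift [ 2.2 -0.9 18.7] turn [ 0.06 -0.01  0.27]
```

View pics/s16c.png

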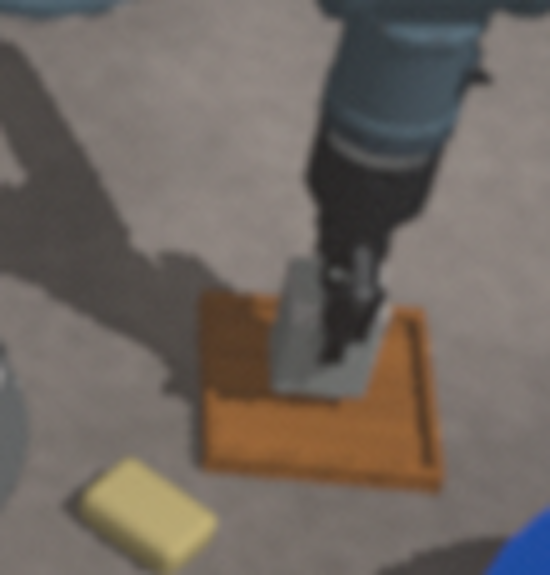

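View pics/t16c.png

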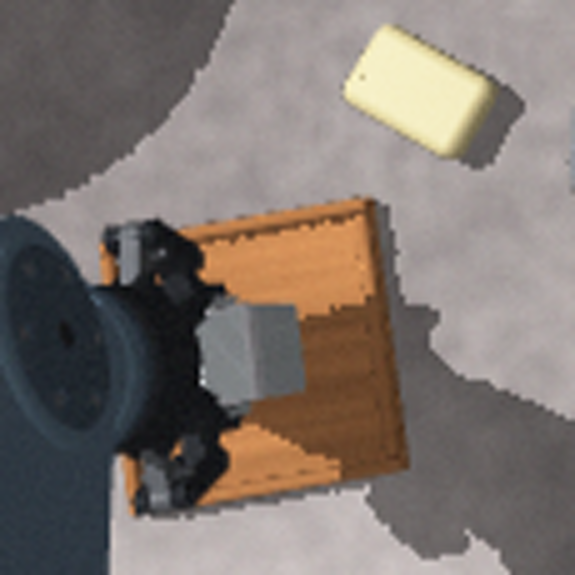

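Request:
arm_command(targets=[[40, [2, -1, 6], [0, 0, 0]], [40, [2, -1, 12], [0, 0, 0]], [40, [2, -1, 15], [0, 0, 0]], [40, [2, -1, 16], [0, 0, 0]], [40, [2, -1, 17], [0, 0, 0]], [40, [2, -1, 17], [0, 0, 0]]])

```text
t: 22.08
position: [0.4327, 0.2784, 0.0282]
eef_rot: [0.0, 0.638, 0.77, 0.0]
wrist_force: [0.7, 0.8, -6.3]
width: 0.0475
```

```bash
python3 - <<'E'
from h import *
plan(.4333,.2788,.027,100.5)
E
```

```text
t 22.075 pos [0.4327 0.2784 0.0282] yaw 100.77 tilt [0.0001 0.0001] w 0.0475 F [ 0.72  0.84 -6.35] shift [0.2 0.6 1.2] turn [ 0.01 -0.    0.27]
```

Still hanging; down in 0.5 mm steps.

Request:
arm_command(targets=[[40, [0, 0, 0.5], [0, 0, 0]], [40, [0, 0, 1], [0, 0, 0]], [40, [0, 0, 1.5], [0, 0, 0]], [40, [0, 0, 1.5], [0, 0, 0]]])

```text
t: 22.58
position: [0.4328, 0.2785, 0.0277]
eef_rot: [0.0, 0.638, 0.77, 0.0]
wrist_force: [-3.9, -1.4, 6.6]
width: 0.0475
```

Request:
arm_command(targets=[[40, [0, 0, -0.7], [0, 0, 0]], [40, [0, 0, -0.7], [0, 0, 0]], [52, [0, 0, -0.7], [0, 0, 0]], [60, [0, 0, -0.7], [0, 0, 0]], [66, [0, 0, -0.7], [0, 0, 0]], [66, [0, 0, -20], [0, 0, 0]], [66, [0, 0, -60], [0, 0, 0]], [66, [0, 0, -110], [0, 0, 0]]])

```text
t: 23.58
position: [0.4318, 0.2781, 0.137]
eef_rot: [-0.001, 0.638, 0.77, -0.001]
wrist_force: [1.6, 0.0, -0.9]
width: 0.0658
```

Request:
arm_command(targets=[[66, [-40, 0, -20], [0, 0, 0]], [66, [-80, -20, -40], [0, 0, 0]], [66, [-100, -40, -40], [0, 0, 0]], [66, [-100, -40, -40], [0, 0, 0]]])

```text
t: 24.08
position: [0.4116, 0.1716, 0.177]
eef_rot: [0.0, 0.638, 0.77, 0.0]
wrist_force: [0.4, -0.2, 0.2]
width: 0.0661
```

```bash
python3 - <<'E'
from h import *
snap('scene','s17');snap('top','t17')
plan(.4333,.2788,.027,100.5)
E
```

```text
t 24.175 pos [0.4124 0.1728 0.1769] yaw 100.73 tilt [0.0009 0.0004] w 0.0662 F [ 0.01  0.54 -0.34] shift [100.2  40.1 150. ] turn [ 0.05 -0.01  0.23]
```

View pics/s17.png

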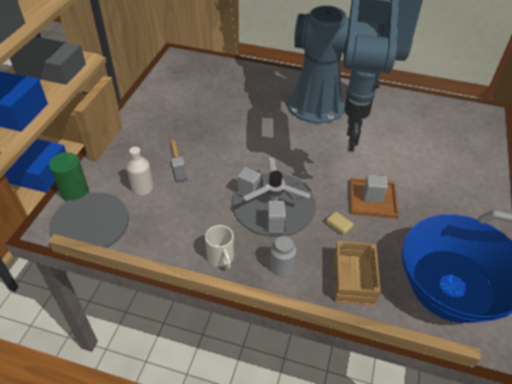

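View pics/t17.png

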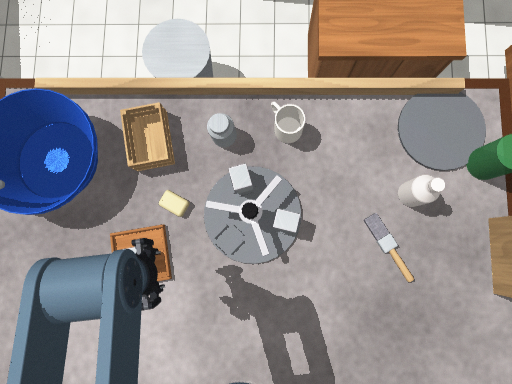

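```bash
python3 - <<'E'
from h import *
crop('t17',195,155,310,270,6,'t17c');crop('s17',220,140,420,245,4,'s17c')
T=load('t17')
# predicted open arm tips (home, z .098)
for a in(-42,78,198):
    X=[.551+.115*np.cos(np.radians(a)),-.0236+.115*np.sin(np.radians(a)),.098];print(a,((proj(T,X)-[195,155]+.5)*6-.5).round())
E
```

```text
-42 [519. 141.]
78 [ 69. 281.]
198 [416. 606.]
```

View pics/t17c.png

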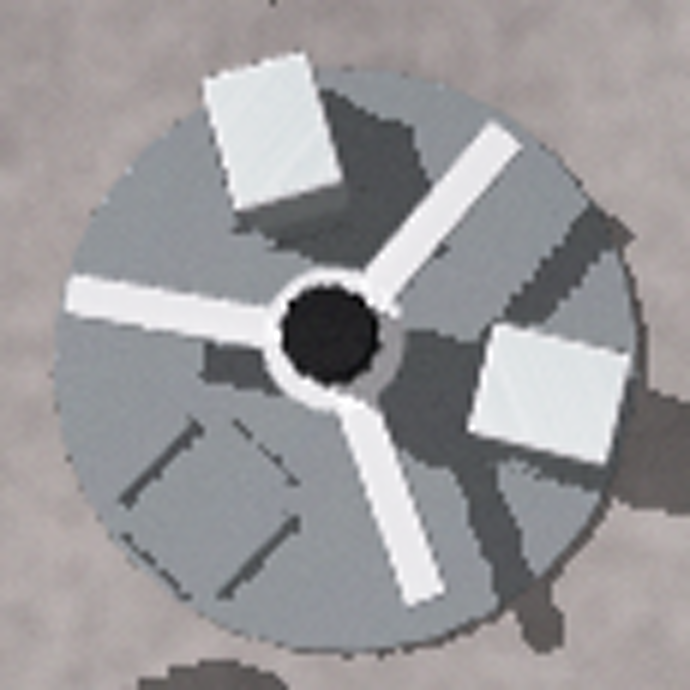

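View pics/s17c.png

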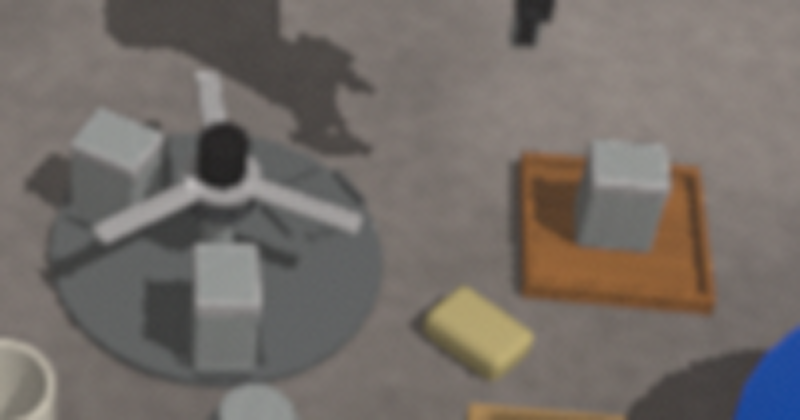

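```bash
python3 -c "
from bench import job;print(job.close_job())"
```

```text
the job is handed in; nothing more can be done
None
```

The job is done and handed in at about 24 s of the 72 s allowed. The carrier is unlocked, the heavy tin is in the tray, and the two light tins are back in their own bays.

**Unlocking:** I pulled the knob up about 17 mm, turned it 60° clockwise and pushed it down until it met a hard stop at about 31 N. The gripper was then at z 0.0885, against 0.0888 when it first gripped the knob. In the pictures the knob top is back in its original place.

**Weighing:** The tin on the far side of the carrier pulled about 1 N and the one on the robot's right about 1.5 N, so both are light. The third pulled about 6.3 N, roughly 0.65 kg, so it is the heavy one. It was set down gently near the middle of the tray, with about 7 N at contact.

**Last check:** The final pictures show all three tins upright and the bystanders where they were.

**Disagreements:**
- **Fingertips:** They stand about 30 mm further back than the documented tool frame says. Because of this my first try at the knob closed on its top with about 5 N. I corrected for it afterwards.
- **Arm angle:** The arms look about 2.5° short of exactly midway in the top view, which is inside the 6° notch tolerance.

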